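# Fit the small head on the pottery wheel

### The arm

A 6-joint arm with a two-finger parallel gripper is mounted at the origin on a cart in front of the work surface, level with it; the furniture and walls round the work are solid. World frame = base frame: x ahead of the robot, y to its left, z up, the work surface at z = 0. Lengths are in m, angles in degrees, forces in N, time in s.
With the tool pointing down it reaches from about 0.25 to 0.775 m from the base axis. Payload 4 kg.
Tool frame: the origin (TCP) lies midway between the tips of the shut fingers; the grasp point (between the pads) lies 19 mm behind it; z points along the fingers, y is the line along which they close (so a half turn about z gives the same grasp; the last joint's range is limited). The gripper opens to 94 mm and grips with 3 to 60 N. Pads are 16 mm wide; open, the fingers measure 119 mm over their backs; the gripper's body (75 mm by 177 mm) begins 78 mm behind the grasp point.
Start: joints at [57.691, 4.996, 78.535, -0, 96.463, -5.907], TCP at [0.245, 0.493, 0.206] pointing down, gripper open.
Joint ranges: [-177.83, 177.83], [-43.37, 116.18], [15.69, 146.23], [-61.86, 241.86], [9.47, 152.12], [-147.06, 147.06]. Speed limits (degrees/s): [159.86, 159.86, 180, 180, 180, 180].

### API

Orientations are given as a 3x3 rotation matrix whose columns are the frame's x, y, z axes.
In Python, from plant import arm, vision, workorder gives the robot as it stands (arm), with the cameras (vision) and the job (workorder).
- The arm moves only by the tool shift_gripper, called after "Request:" by a JSON object that holds its "api" and its "payload", one argument or row to a line. Schema: {"type":"object","properties":{"motion":{"type":"array","items":{"type":"number"},"minItems":7,"maxItems":140},"force":{"type":"number"},"only":{"type":"string"},"quiet":{"type":"boolean"},"lines":{"type":"string"}},"required":["motion"],"additionalProperties":false}. motion is one flat list of numbers that holds 1 to 20 rows one after another, with no inner brackets; each row has 7 numbers: dx, dy, dz in m, then a rotation vector rx, ry, rz in degrees, then the opening from 0.0 (shut) to 1.0 (fully open); each row is the pose to reach, as a shift and turn from the pose commanded when the call began, along the tool's axes at that moment; what a row does not reach only later rows make up. A row lasts 1/10 s, in which the tool goes at most 0.05 m and 8.59 degrees, less where a joint would pass 70% of its speed; a pose out of reach is approached as far as the arm can. The fingers move at their own pace and stop on an object; force is the grip in N (left out, the last holds). Time passes only in rows, so rows that do not move let the fingers close. The tool returns the time, the measured TCP pose, the force, the opening and the grip force at its end. only (a regular expression) keeps the lines of the reply that match it, lines (a string "A,B") keeps lines A to B, and quiet returns only ok. Input that does not fit is refused with a message, and nothing moves.
- arm.state(): the state, without advancing time (a new reading comes with each control period).
- vision.camera(name): name is "scene" or "top"; returns a dict with "frame" (400x640x3 uint8, red, green, blue), "K" (3x3 intrinsics, pixels), "extrinsics" (4x4, takes a point from world to camera coordinates). Camera axes: x right, y down, z forward; pixel columns grow to the right and rows downward; lengths in m; the calibration is good to about 2 mm. A picture is of the moment at which its call begins. There is no depth.
- workorder.close_job(): hands the job in; it is judged then, once.
The state is a dict: "t": time; "q": joint angles; "joint_velocities": joint speeds; "tau": joint torques, N m; "ee_pos": TCP position; "tcp_rot": TCP orientation; "contact_force": force on the tool from outside, world axes, zero at the start; "torque": the same for the moment, N m; "width": opening from 0.0 (shut) to 1.0 (fully open); "finger_force": force on a finger pad.
Only numpy, scipy, OpenCV 4.12 (cv2) and the standard library are available. Lean on these libraries where they do the work, as an engineer would, in place of code of your own. Each camera call takes 0.05 s, during which the arm holds its last target. There are 200 camera calls.

### The job

Get the little pottery wheel ready for trimming soaps: first turn its speed knob back until its pointer stands at the one long mark of the scale, so that the wheel will start slowly. Then lift the smaller of the two round wheel heads out of the wooden stand, push its keyed shaft down into the wheel's hub, turning it until the key slips into the keyway, and keep pushing against the spring until its collar sits flush on the hub. Finish while still gripping the head and pressing it fully home (somebody else tightens the set screw), and leave the larger head and the things around where they are.

Things in the scene. Friction and masses are not known exactly. Their poses are not given: they have to be found in the camera images.
- wheel: electric pottery wheel, fixed: white rounded housing 222 (x) x 150 (y) x 60 mm high, origin on the table under its centre. On its deck, 60 mm up: speed knob at (-70, +22) mm, hub at (+36, 0) mm inside a round splash basin wall (129 mm outer diameter, 12 mm high). The rocker switch and other fittings are fixed
- speed_knob (a joint): angle of the speed knob in rad: 0 = off stop, growing clockwise seen from above, up to 5.2. The long mark is at 1.2, ticks every 0.4. It starts at 1.9 to 2.6, so turn it back (counter-clockwise). Friction about 0.04 N m; it stays where it is left
- knob_grip (a point): on the knob's axis, 29 mm above the deck, turning with the knob. Black skirt 42 mm in diameter, its top 9 mm above the deck; across it a grip bar 38 mm long, 11 mm wide, its top 33 mm above the deck, lying along the line from the axis to the pointer
- knob_pointer (a point): tip of the knob's pointer (a nib with a white line), 25 mm from the knob's axis, at one end of the grip bar
- slow_mark (a point): inner end of the one long mark on the dial plate, 26 mm from the knob's axis; the pointer's tip shall stand at it. The mark is a dark bar 9 mm long and 2.6 mm wide; the other ticks are 3 mm long
- hub_mouth (a point): centre of the bore at the steel hub's top face, 100 mm above the table; z up along the bore, x towards the keyway. Hub 42 mm in diameter with a 60 mm pulley at its foot; plain bore 18.5 mm in diameter, deeper than the shaft is long. The hub is geared and stands still until twisted with about 0.4 N m
- hub_keyway (a point): outer end of the keyway at the hub's top face, 13.5 mm from the axis. The only keyway, 7.4 mm wide, open at the top, runs down the whole bore. Below it a small set screw sticks out of the hub's side to 32 mm from the axis, 12 mm below the top face
- spring_seat (a joint): travel in m of the sprung seat in the hub's bore: 0 = up, its face 30 mm below the hub's top face; 0.006 when the small head is fully home. The spring pushes up with 2.7 N at 0 and 8.1 N at 0.006, so a head that is let go rises by 6 mm
- head_stand: the wooden stand, fixed: block 50 (its x) x 176 (its y) x 46 mm high, origin on the table under its centre, with two through holes of 28 mm diameter at y = -55 and +55 mm, one head standing in each
- small_head: smaller wheel head, loose, about 0.14 kg, standing in one hole of the stand; its pose is that of its collar's flat underside, the seating face (at first on the stand's top): origin in its centre, z up, x towards the key. Above it a collar 34 mm in diameter, 18 mm high, then the aluminium disc; below it the shaft. A dark line on the disc's top runs from near the centre to the rim over the key
- head_disc (a point): centre of the small head's disc, 24 mm above the seating face; the disc is 56 mm in diameter and 12 mm thick (18 to 30 mm above the seating face); grip it by its rim
- head_tip (a point): tip of the small head's shaft, 36 mm below the seating face; shaft 16 mm in diameter, tip chamfered; its lowest 12 mm are a plain round pilot without key
- head_key (a point): outer lower corner of the small head's key, 12 mm from the axis, 24 mm below the seating face; the key is 5 mm wide, 22 mm long, its lower end rounded. Out of line with the keyway it lands on the hub's top face and holds the head 24 mm too high
- large_head: the larger wheel head, disc 84 mm in diameter, otherwise like the small one, about 0.2 kg, origin likewise, standing in the other hole; stays there
- pipette_0: plastic dropper 115 mm long lying between wheel and stand, bystander
- soap_star: star-shaped soap 50 mm wide, 17 mm high, bystander
- mica_jar_1: small round jar, 42 mm wide, 34 mm high, beside the wheel, bystander

How it is judged (in metres and radians):
On the way, in this order (a step that is already met when the one before it is completed fails the run):
1. the speed knob stands at the long mark (value of joint speed_knob between 1.09 and 1.31 rad), for 0.3 s.
2. the small head is lifted clear of the stand (height (world z) of small_head above 0.09 m and contact force between the fingers and small_head above 1 N), for 0.1 s.
3. its key is in the hub's keyway (z of small_head in the frame of hub_mouth below 0.016 m and horizontal distance between small_head and hub_mouth below 0.003 m), for 0.1 s.
At the end, for the whole second after the job is handed in: the small head's key is in the keyway (shaft centred within 2.5 mm) and its collar is down on the hub's top face within 2 mm, the spring seat pressed down by more than 4 mm of its 6, the fingers still gripping the head and pressing it down; the speed knob's pointer within 0.11 rad of the long mark (all of step 1 and z of small_head in the frame of hub_mouth between -0.002 and 0.002 m and horizontal distance between small_head and hub_mouth below 0.0025 m and angle between the x axis of small_head and the x axis of hub_mouth, either way round below 0.2 rad and angle between small_head's own z axis and vertical below 0.07 rad and value of joint spring_seat above 0.004 m and contact force between the fingers and small_head above 2 N); the arm keeps its last pose, push and grip.
It fails at once if the larger head is taken out or shifted (distance of large_head from where it was at the start of the episode above 0.02 m).
It fails at once if the dropper is pushed away (distance of pipette_0 from where it was at the start of the episode above 0.03 m).
It fails at once if the star soap is pushed away (distance of soap_star from where it was at the start of the episode above 0.03 m).
It fails at once if the jar beside the wheel is pushed away (distance of mica_jar_1 from where it was at the start of the episode above 0.03 m).
It also fails if it takes over 58 s, if anything falls off the work surface, if the arm or the gripper's body presses on something with over 40 N, if the wrist force passes 120 N, or if a joint passes its speed limit or range.

## Working session

There is one attempt and no reset: what is moved stays moved. The work goes in short steps, Python scripts to look and compute and a tool call to move; the robot and the scene stay as the last step left them, time stands still between calls to the robot, and variables do not carry over. Pictures are saved under pics/ and viewed, at most 10 in all, crops included, and the job is handed in when it is done.

```bash
ls; mkdir -p pics
```

Run:
```python
from plant import arm, vision, workorder
import cv2,numpy as np
s=arm.state();print(s)
for n in("scene","top"):
    c=vision.camera(n);cv2.imwrite(f"pics/{n}0.png",c["frame"][:,:,::-1]);print(n,c["K"].tolist(),np.round(c["extrinsics"],4).tolist())
    np.savez(f"{n}0.npz",**c)
```

```text
pics
plant.py
{'t': 0.0, 'q': array([ 5.76890596e+01,  5.03838824e+00,  7.86236924e+01, -1.72287309e-03,
        9.64613026e+01, -5.90777671e+00]), 'joint_velocities': array([-0.10857967,  0.0237552 , -0.02571303, -0.03526007, -0.03147769,
       -0.03052953]), 'tau': array([ 4.98310910e-04, -3.40185070e+01, -3.02429295e+01,  7.19414139e-02,
        3.30193865e-02, -1.64116464e-04]), 'ee_pos': array([0.24430557, 0.49216091, 0.20432036]), 'tcp_rot': array([[-8.95685609e-01,  4.44686431e-01, -1.12579162e-03],
       [ 4.44687815e-01,  8.95683748e-01, -1.83597267e-03],
       [ 1.91921129e-04, -2.14508011e-03, -9.99997681e-01]]), 'contact_force': array([ 0.16361702, -0.02972702, -0.7968517 ]), 'torque': array([-0.03807856,  0.00522137,  0.04741809]), 'finger_force': 0.0, 'width': 0.9993320589066462}
scene [[513.0918593954522, 0.0, 317.49580563577416], [0.0, 513.0918593954522, 205.2685449131355], [0.0, 0.0, 1.0]] [[0.4465, -0.8947, -0.0091, -0.1848], [-0.6734, -0.3293, -0.6619, 0.429], [0.5892, 0.3017, -0.7496, 1.1126], [0.0, 0.0, 0.0, 1.0]]
top [[387.05113356080625, 0.0, 323.75176636352586], [0.0, 387.05113356080625, 197.08358343465278], [0.0, 0.0, 1.0]] [[0.0018, -1.0, 0.0067, 0.0508], [-0.9822, -0.003, -0.1876, 0.5191], [0.1876, -0.0062, -0.9822, 0.8249], [0.0, 0.0, 0.0, 1.0]]
```

View pics/top0.png

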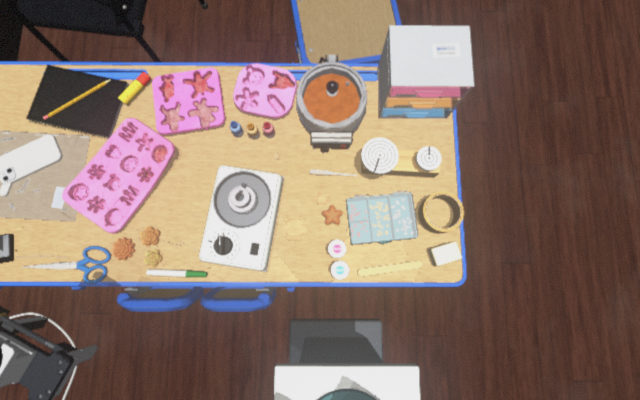

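View pics/scene0.png

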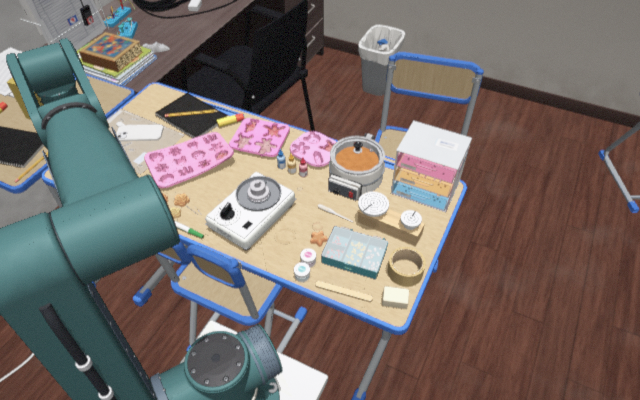

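Run:
```python
import cv2,numpy as np
t=cv2.imread("pics/top0.png");s=cv2.imread("pics/scene0.png")
def cr(im,x,y,w,h,k):
    return cv2.resize(im[y:y+h,x:x+w],None,fx=k,fy=k,interpolation=cv2.INTER_CUBIC)
a=np.hstack([cr(t,195,160,100,115,4.0)[:300*2],cr(t,350,130,100,115,4)])
b=np.hstack([cr(s,205,165,100,90,4)[:,:],cr(s,345,175,100,90,4)])
cv2.imwrite("pics/a.png",a);cv2.imwrite("pics/b.png",b);print(a.shape,b.shape)
```

```text
(460, 800, 3) (360, 800, 3)
```

View pics/a.png

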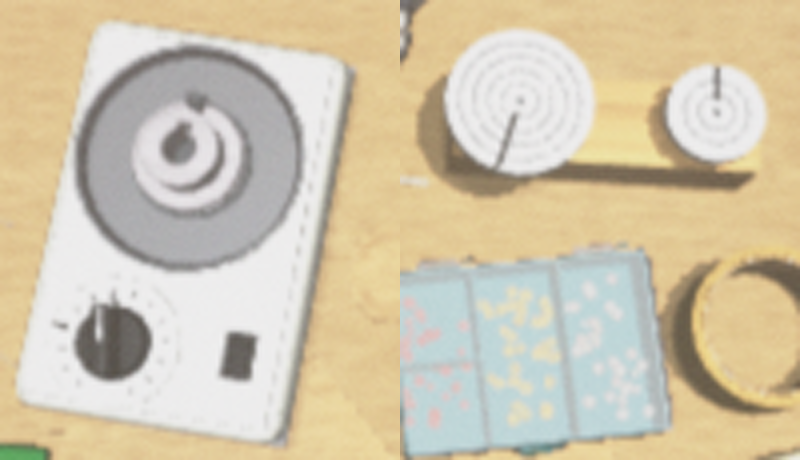

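View pics/b.png

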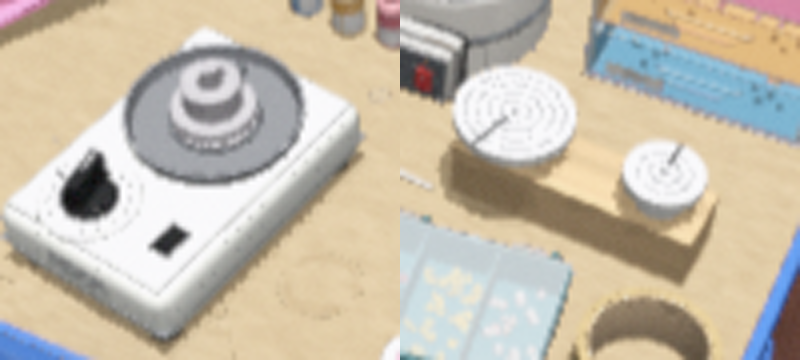

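Create h.py:
```python
import numpy as np,cv2
from scipy.optimize import least_squares
C={n:dict(np.load(n+"0.npz")) for n in("scene","top")}
def proj(n,p):
    p=np.atleast_2d(p);E=C[n]["extrinsics"];q=p@E[:3,:3].T+E[:3,3];q=q@C[n]["K"].T;return q[:,:2]/q[:,2:]
def tri(a,b):
    P=[C[n]["K"]@C[n]["extrinsics"][:3] for n in("top","scene")]
    X=cv2.triangulatePoints(P[0],P[1],np.float64(a).reshape(2,1),np.float64(b).reshape(2,1))[:,0];X=X[:3]/X[3]
    return X,proj("top",X)[0]-a,proj("scene",X)[0]-b
def onz(n,px,z):
    E=C[n]["extrinsics"];d=E[:3,:3].T@np.linalg.solve(C[n]["K"],[*px,1]);c=-E[:3,:3].T@E[:3,3];return c+d*(z-c[2])/d[2]
def src(x,y,o): return np.array([o[0]+(x+.5)/4-.5,o[1]+(y+.5)/4-.5])
TW,TH,SW,SH=(195,160),(250,130),(205,165),(245,175) # heads crops start at crop x=400
```

Run:
```python
from h import *
np.set_printoptions(precision=4,suppress=True)
pts={"bore":((180,148,TW),(208,78,SW),.1),"smalltop":((717,112,TH),(665,172,SH),.076),"smallline":((717,68,TH),(684,146,SH),.076),
"largetop":((520,100,TH),(514,111,SH),.076),"keyway?":((184,126,TW),(216,72,SW),.1)}
for k,(a,b,z) in pts.items():
    a=src(*a);b=src(*b);X,r,q=tri(a,b);print(k,X,r,q,"onz",onz("top",a,z),onz("scene",b,z))
print("knob skirt",onz("top",src(113,342,TW),.067),onz("scene",src(88,196,SW),.065))
print("nib",onz("top",src(101,310,TW),.07),"mark",onz("top",src(60,325,TW),.0605),"tick?",onz("top",src(113,297,TW),.0605),"setscrew",onz("top",src(197,102,TW),.088))
print("basin",onz("top",src(190,158,TW),.072))
```

```text
bore [0.5083 0.2313 0.1034] [-0.5772  0.3418] [ 0.2975 -0.0074] onz [0.5097 0.2309 0.1   ] [0.5105 0.234  0.1   ]
smalltop [ 0.6042 -0.1823  0.0749] [-0.195   0.1771] [ 0.1177 -0.0547] onz [ 0.6043 -0.1824  0.076 ] [ 0.603  -0.1822  0.076 ]
smallline [ 0.6315 -0.1852  0.0737] [ 0.3466 -0.3186] [-0.2084  0.1003] onz [ 0.63   -0.1837  0.076 ] [ 0.63   -0.1859  0.076 ]
largetop [ 0.6107 -0.072   0.0748] [-0.2658  0.223 ] [ 0.1541 -0.0574] onz [ 0.6108 -0.0725  0.076 ] [ 0.6093 -0.0721  0.076 ]
keyway? [0.5206 0.2321 0.0975] [-1.1142  0.6697] [ 0.5764 -0.021 ] onz [0.5216 0.2292 0.1   ] [0.5179 0.232  0.1   ]
knob skirt [0.4094 0.2695 0.067 ] [0.4074 0.2703 0.065 ]
nib [0.4264 0.276  0.07  ] mark [0.419  0.3004 0.0605] tick? [0.4343 0.2723 0.0605] setscrew [0.5373 0.2253 0.088 ]
basin [0.5095 0.2312 0.072 ]
```

Request:
{"api": "shift_gripper", "payload": {
  "motion": [-0.246, -0.127, 0.03, 0, 0, -45.4, 0.4, -0.246, -0.127, 0.03, 0, 0, -45.4, 0.4, -0.246, -0.127, 0.03, 0, 0, -45.4, 0.4, -0.246, -0.127, 0.03, 0, 0, -45.4, 0.4, -0.246, -0.127, 0.03, 0, 0, -45.4, 0.4, -0.246, -0.127, 0.03, 0, 0, -45.4, 0.4, -0.246, -0.127, 0.03, 0, 0, -45.4, 0.4, -0.246, -0.127, 0.03, 0, 0, -45.4, 0.4, -0.246, -0.127, 0.03, 0, 0, -45.4, 0.4, -0.246, -0.127, 0.03, 0, 0, -45.4, 0.4],
  "force": 20
}}

```text
t: 1.1
ee_pos: [0.4077, 0.2708, 0.1756]
tcp_rot: [[-0.945, -0.327, -0.0], [-0.327, 0.945, 0.001], [-0.0, 0.001, -1.0]]
contact_force: [-0.0, 0.2, -0.6]
width: 0.399
finger_force: 0.0
```

Create st.py:
```python
import numpy as np,sys
from plant import arm, vision, workorder
def st():
    s=arm.state();R=s["tcp_rot"];p=s["ee_pos"]
    print("t %.2f p %s yaw %.2f tilt %.2f,%.2f F %s M %s w %.3f ff %.1f q %s"%(s["t"],np.round(p,4),np.degrees(np.arctan2(R[1,0],R[0,0])),*np.degrees(R[:2,2]),np.round(s["contact_force"],1),np.round(s["torque"],2),s["width"],s["finger_force"],np.round(s["q"],1)))
    return s
def go(s,t,yaw):
    R=s["tcp_rot"];y0=np.degrees(np.arctan2(R[1,0],R[0,0]))
    print("shift",np.round(R.T@(np.array(t)-s["ee_pos"]),4),"rz",round(-((yaw-y0+180)%360-180),2))
```

Run:
```python
from st import *
s=st();go(s,[.4085,.270,.072],199)
```

```text
t 1.10 p [0.4077 0.2708 0.1756] yaw -160.90 tilt -0.00,0.03 F [-0.   0.2 -0.6] M [ 0.07 -0.03 -0.02] w 0.399 ff 0.0 q [ 26.9  -2.3  89.4   0.   92.9 -82.2]
shift [-0.0005 -0.0011  0.1036] rz 0.1
```

Request:
{"api": "shift_gripper", "payload": {
  "motion": [0, -0.001, 0.04, 0, 0, 0, 0.4, 0, -0.001, 0.08, 0, 0, 0, 0.4, 0, -0.001, 0.095, 0, 0, 0, 0.4, 0, -0.001, 0.102, 0, 0, 0, 0.4, 0, -0.001, 0.102, 0, 0, 0, 0.4, 0, -0.001, 0.102, 0, 0, 0, 0, 0, -0.001, 0.102, 0, 0, 0, 0, 0, -0.001, 0.102, 0, 0, 0, 0, 0, -0.001, 0.102, 0, 0, 0, 0, 0, -0.001, 0.102, 0, 0, 0, 0, 0, -0.001, 0.102, 0, 0, 0, 0],
  "force": 20
}}

```text
t: 2.2
ee_pos: [0.409, 0.2697, 0.0749]
tcp_rot: [[-0.945, -0.326, 0.001], [-0.326, 0.945, 0.003], [-0.002, 0.002, -1.0]]
contact_force: [-2.5, 2.8, 5.6]
width: 0.116
finger_force: 19.8
```

Run:
```python
from st import *
s=st();go(s,[.4085,.270,.072],251)
```

```text
t 2.20 p [0.409  0.2697 0.0749] yaw -160.99 tilt 0.06,0.16 F [-2.5  2.8  5.6] M [ 0.65  0.63 -0.02] w 0.116 ff 19.8 q [ 26.7   0.9  97.9   0.1  81.1 -82.3]
shift [0.0004 0.0004 0.0029] rz -51.99
```

Request:
{"api": "shift_gripper", "payload": {
  "motion": [0, 0, 0, 0, 0, -6, 0, 0, 0, 0, 0, 0, -12, 0, 0, 0, 0, 0, 0, -18, 0, 0, 0, 0, 0, 0, -24, 0, 0, 0, 0, 0, 0, -30, 0, 0, 0, 0, 0, 0, -36, 0, 0, 0, 0, 0, 0, -42, 0, 0, 0, 0, 0, 0, -47, 0, 0, 0, 0, 0, 0, -50, 0, 0, 0, 0, 0, 0, -52, 0, 0, 0, 0, 0, 0, -52, 0, 0, 0, 0, 0, 0, -52, 0, 0, 0, 0, 0, 0, -52, 0]
}}

```text
t: 3.5
ee_pos: [0.4091, 0.2695, 0.0749]
tcp_rot: [[-0.325, -0.946, 0.001], [-0.946, 0.325, 0.002], [-0.003, -0.0, -1.0]]
contact_force: [-3.8, 2.6, 5.6]
width: 0.111
finger_force: 19.9
```

Run:
```python
from st import *
s=st()
```

```text
t 3.50 p [0.4091 0.2695 0.0749] yaw -108.99 tilt 0.07,0.13 F [-3.8  2.6  5.6] M [ 0.56  0.5  -0.02] w 0.111 ff 19.9 q [ 2.670e+01  9.000e-01  9.790e+01  1.000e-01  8.110e+01 -1.343e+02]
```

Request:
{"api": "shift_gripper", "payload": {
  "motion": [0, 0, 0, 0, 0, 0, 0.4, 0, 0, 0, 0, 0, 0, 0.4, 0, 0, 0, 0, 0, 0, 0.4, 0, 0, -0.02, 0, 0, 0, 0.4, 0, 0, -0.06, 0, 0, 0, 0.4, 0, 0, -0.1, 0, 0, 0, 0.4, 0, 0, -0.12, 0, 0, 0, 0.4, 0.364, -0.331, -0.12, 0, 0, 71, 0.8, 0.364, -0.331, -0.12, 0, 0, 71, 0.8, 0.364, -0.331, -0.12, 0, 0, 71, 0.8, 0.364, -0.331, -0.12, 0, 0, 71, 0.8, 0.364, -0.331, -0.12, 0, 0, 71, 0.8, 0.364, -0.331, -0.12, 0, 0, 71, 0.8, 0.364, -0.331, -0.12, 0, 0, 71, 0.8, 0.364, -0.331, -0.12, 0, 0, 71, 0.8, 0.364, -0.331, -0.12, 0, 0, 71, 0.8, 0.364, -0.331, -0.12, 0, 0, 71, 0.8, 0.364, -0.331, -0.12, 0, 0, 71, 0.8, 0.364, -0.331, -0.12, 0, 0, 71, 0.8, 0.364, -0.331, -0.12, 0, 0, 71, 0.8]
}}

```text
t: 5.5
ee_pos: [0.6029, -0.1824, 0.1933]
tcp_rot: [[-1.0, -0.001, -0.001], [-0.001, 1.0, 0.001], [0.001, 0.001, -1.0]]
contact_force: [0.1, -0.1, 1.1]
width: 0.803
finger_force: 0.0
```

Run:
```python
from st import *
import cv2
s=st();go(s,[.604,-.1825,.051],180)
t=vision.camera("top")["frame"][:,:,::-1];c=vision.camera("scene")["frame"][:,:,::-1]
cv2.imwrite("pics/top1.png",t);cv2.imwrite("pics/scene1.png",c)
f=lambda im,x,y,w,h,k:cv2.resize(im[y:y+h,x:x+w],None,fx=k,fy=k,interpolation=cv2.INTER_CUBIC)
cv2.imwrite("pics/c.png",np.vstack([np.hstack([f(t,200,215,50,50,8),f(t,215,180,50,50,8)]),f(c,200,165,100,25,8)*0+255 if 0 else np.hstack([f(c,210,180,60,40,20/3)[:200],f(t,380,130,60,40,20/3)[:200]])]))
```

```text
t 5.50 p [ 0.6029 -0.1824  0.1933] yaw -179.96 tilt -0.04,0.04 F [ 0.1 -0.1  1.1] M [-0.02  0.01  0.03] w 0.803 ff 0.0 q [ -22.    15.4   67.9    0.    96.8 -112. ]
shift [-1.200e-03 -1.000e-04  1.423e-01] rz 0.04
```

View pics/c.png

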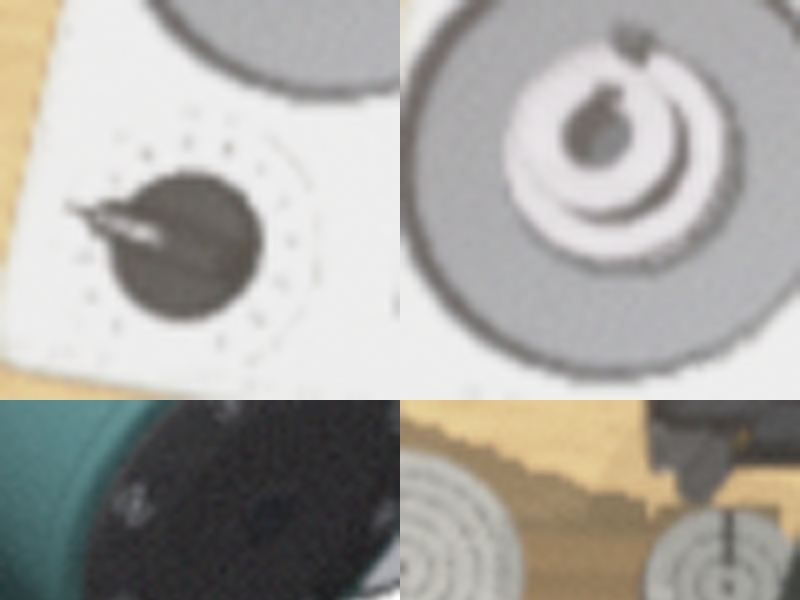

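Run:
```python
from h import *
np.set_printoptions(precision=4,suppress=True)
s8=lambda x,y,o:(o[0]+(x+.5)/8-.5,o[1]+(y+.5)/8-.5)
T={0:(117,327),.4:(91,297),.8:(83,257),1.6:(113,185),2:(147,153),2.4:(190,141),2.8:(228,148),3.2:(264,165),3.6:(285,196),4:(291,240),4.4:(284,280),4.8:(258,320),5.2:(222,342)}
P=np.array([onz("top",s8(*p,(200,215)),.0605)[:2] for p in T.values()]);th=np.array(list(T))
f=lambda v:(P-np.c_[v[0]+v[3]*np.cos(v[2]-th),v[1]+v[3]*np.sin(v[2]-th)]).ravel()
r=least_squares(f,[.4085,.27,2.4,.03],loss="soft_l1",f_scale=.001);v=r.x
print("dial",v,"mark deg",np.degrees(v[2]-1.2));print(np.abs(f(v)).reshape(-1,2).max(1))
for n,p,z in(("pointer",(88,217),.066),("mark",(72,207),.0605),("skirt",(187,246),.069),("lineinner",(160,241),.093)):print(n,onz("top",s8(*p,(200,215)),z))
o=(215,180);b=onz("top",s8(197,135,o),.1);k=onz("top",s8(210,91,o),.1);sc=onz("top",s8(233,42,o),.088)
ba=onz("top",s8(220,185,o),.072)
print("bore",b,"key",k,np.degrees(np.arctan2(*(k-b)[1::-1])),np.linalg.norm(k-b),"screw",sc,np.degrees(np.arctan2(*(sc-b)[1::-1])),np.linalg.norm((sc-b)[:2]),"basin",ba)
# yaw combos
a=np.array([.5095,.2315])-v[:2];print("wheel yaw",np.degrees(np.arctan2(a[1],a[0]))+11.73,np.linalg.norm(a))
```

```text
dial [0.4096 0.2707 2.4666 0.0283] mark deg 72.57096204319113
[0.0003 0.0006 0.0005 0.002  0.0003 0.001  0.0003 0.0008 0.0014 0.0004
 0.0008 0.0005 0.0007]
pointer [0.4168 0.2967 0.066 ]
mark [0.4199 0.3027 0.0605]
skirt [0.4089 0.2688 0.069 ]
lineinner [0.4086 0.2699 0.093 ]
bore [0.5101 0.2318 0.1   ] key [0.522  0.2289 0.1   ] -13.861386811360775 0.012279922428634718 screw [0.538  0.2258 0.088 ] -12.193436304972298 0.028610009654116413 basin [0.5015 0.231  0.072 ]
wheel yaw -9.705200235363957 0.10729015700841323
```

Request:
{"api": "shift_gripper", "payload": {
  "motion": [-0.001, 0, 0.04, 0, 0, 0, 0.8, -0.001, 0, 0.08, 0, 0, 0, 0.8, -0.001, 0, 0.11, 0, 0, 0, 0.8, -0.001, 0, 0.13, 0, 0, 0, 0.8, -0.001, 0, 0.141, 0, 0, 0, 0.8, -0.001, 0, 0.141, 0, 0, 0, 0.8, -0.001, 0, 0.141, 0, 0, 0, 0.8, -0.001, 0, 0.141, 0, 0, 0, 0.4, -0.001, 0, 0.141, 0, 0, 0, 0.4, -0.001, 0, 0.141, 0, 0, 0, 0.4, -0.001, 0, 0.141, 0, 0, 0, 0.4, -0.001, 0, 0.141, 0, 0, 0, 0.4],
  "force": 45
}}

```text
t: 6.8
ee_pos: [0.605, -0.1834, 0.0538]
tcp_rot: [[-1.0, -0.0, 0.002], [-0.0, 1.0, -0.0], [-0.002, -0.0, -1.0]]
contact_force: [-0.7, 0.3, 4.9]
width: 0.581
finger_force: 45.0
```

Run:
```python
from st import *
s=st()
```

```text
t 6.80 p [ 0.605  -0.1834  0.0538] yaw -179.99 tilt 0.12,-0.01 F [-0.7  0.3  4.9] M [0.29 0.05 0.05] w 0.581 ff 45.0 q [ -22.    19.4   78.9    0.    81.6 -112. ]
```

Request:
{"api": "shift_gripper", "payload": {
  "motion": [0, 0, -0.01, 0, 0, 0, 0.4, 0, 0, -0.03, 0, 0, 0, 0.4, 0, 0, -0.06, 0, 0, 0, 0.4, 0, 0, -0.1, 0, 0, 0, 0.4, 0, 0, -0.14, 0, 0, 0, 0.4, 0, 0, -0.16, 0, 0, 0, 0.4, 0, 0, -0.16, 0, 0, 0, 0.4, 0, 0, -0.16, 0, 0, 0, 0.4]
}}

```text
t: 7.6
ee_pos: [0.6039, -0.1834, 0.2115]
tcp_rot: [[-1.0, 0.0, -0.001], [0.0, 1.0, 0.0], [0.001, 0.0, -1.0]]
contact_force: [0.2, -0.7, -1.7]
width: 0.579
finger_force: 45.0
```

Run:
```python
from st import *
import cv2
s=st();go(s,[.51,.2315,.165],180-8)
t=vision.camera("top");c=vision.camera("scene")
cv2.imwrite("pics/top2.png",t["frame"][:,:,::-1]);cv2.imwrite("pics/scene2.png",c["frame"][:,:,::-1])
from h import proj
print(proj("top",s["ee_pos"]),proj("scene",s["ee_pos"]))
```

```text
t 7.60 p [ 0.6039 -0.1834  0.2115] yaw 179.99 tilt -0.07,0.02 F [ 0.2 -0.7 -1.7] M [ 0.02  0.   -0.04] w 0.579 ff 45.0 q [ -22.    15.5   65.8   -0.    98.9 -112. ]
shift [0.0939 0.4148 0.0467] rz 7.99
[[448.97917054 137.22357199]] [[418.4923896  181.86181145]]
```

Request:
{"api": "shift_gripper", "payload": {
  "motion": [0.093, 0.414, 0, 0, 0, 7.5, 0.4, 0.093, 0.414, 0, 0, 0, 7.5, 0.4, 0.093, 0.414, 0, 0, 0, 7.5, 0.4, 0.093, 0.414, 0, 0, 0, 7.5, 0.4, 0.093, 0.414, 0, 0, 0, 7.5, 0.4, 0.093, 0.414, 0, 0, 0, 7.5, 0.4, 0.093, 0.414, 0, 0, 0, 7.5, 0.4, 0.093, 0.414, 0, 0, 0, 7.5, 0.4, 0.093, 0.414, 0, 0, 0, 7.5, 0.4, 0.093, 0.414, 0.02, 0, 0, 7.5, 0.4, 0.093, 0.414, 0.04, 0, 0, 7.5, 0.4, 0.093, 0.414, 0.04, 0, 0, 7.5, 0.4, 0.093, 0.414, 0.04, 0, 0, 7.5, 0.4]
}}

```text
t: 9.0
ee_pos: [0.5103, 0.2303, 0.1707]
tcp_rot: [[-0.991, 0.131, -0.004], [0.131, 0.991, -0.001], [0.004, -0.002, -1.0]]
contact_force: [0.6, 0.2, -2.2]
width: 0.576
finger_force: 45.0
```

Run:
```python
from st import *
import cv2
s=st();go(s,[.51,.2315,.165],172.5)
t=vision.camera("top")["frame"][:,:,::-1];c=vision.camera("scene")["frame"][:,:,::-1]
cv2.imwrite("pics/top3.png",t);cv2.imwrite("pics/scene3.png",c)
f=lambda im,x,y,w,h,k:cv2.resize(im[y:y+h,x:x+w],None,fx=k,fy=k,interpolation=cv2.INTER_CUBIC)
cv2.imwrite("pics/d.png",np.hstack([f(t,195,150,80,90,5),f(c,215,130,80,90,5)]))
```

```text
t 9.00 p [0.5103 0.2303 0.1707] yaw 172.49 tilt -0.22,-0.07 F [ 0.6  0.2 -2.2] M [ 0.03 -0.01  0.02] w 0.576 ff 45.0 q [ 18.5   6.9  80.3   0.   92.9 -64. ]
shift [0.0004 0.0012 0.0057] rz -0.01
```

View pics/d.png

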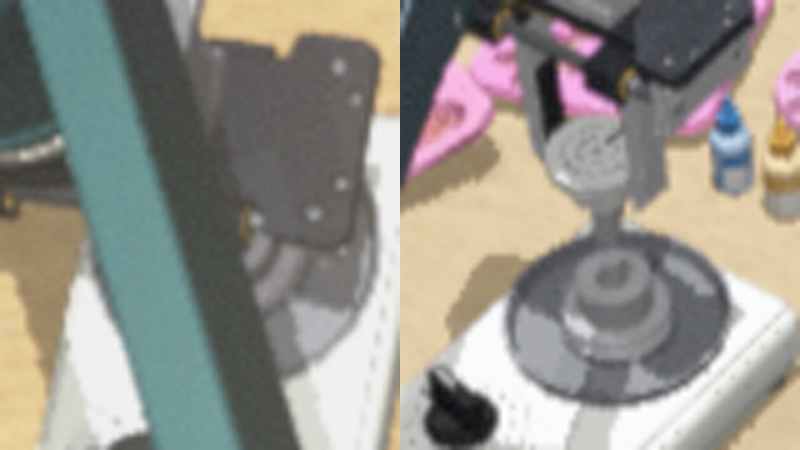

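Run:
```python
from h import *
np.set_printoptions(precision=1,suppress=True)
c=np.array([.5103,.2303,.1707]);a=np.linspace(0,2*np.pi,73)
def cp(p):
    q=proj("scene",p);return np.c_[400+(q[:,0]-215+.5)*5-.5,(q[:,1]-130+.5)*5-.5]
ring=lambda c,r,z:cp(np.c_[c[0]+r*np.cos(a),c[1]+r*np.sin(a),0*a+z])
for n,r,z in(("disctop",.028,.193),("discbot",.028,.181),("tip",.008,.127)):
    e=ring(c,r,z);print(n,"x",e[:,0].min(),e[:,0].max(),"y",e[:,1].min(),e[:,1].max())
h=np.array([.5100,.2317])
e=ring(h,.021,.1);print("hub x",e[:,0].min(),e[:,0].max(),"y",e[:,1].min(),e[:,1].max());print("bore",cp([[*h,.1]]))
for d in(-20,-12.5,-5):
    d=np.radians(d);print("line",cp([[c[0]+.005*np.cos(d),c[1]+.005*np.sin(d),.193],[c[0]+.026*np.cos(d),c[1]+.026*np.sin(d),.193]]).ravel())
im=cv2.imread("pics/scene3.png")
E=[cv2.resize(im[150:195,235:270],None,fx=13,fy=13,interpolation=cv2.INTER_CUBIC)]
def mark(p,col):
    for u,v in proj("scene",p): cv2.circle(E[0],(int((u-235+.5)*13),int((v-150+.5)*13)),1,col,-1)
A=lambda c,r,z:np.c_[c[0]+r*np.cos(a),c[1]+r*np.sin(a),0*a+z]
mark(A(c,.028,.193),(0,0,255));mark(A(c,.008,.127),(0,255,0));mark(A(h,.021,.1),(255,0,0));mark(A(h,.00925,.1),(255,0,255))
l=np.linspace(.005,.026,30);d=np.radians(-12.5);mark(np.c_[c[0]+l*np.cos(d),c[1]+l*np.sin(d),0*l+.193],(0,255,255))
cv2.imwrite("pics/e.png",E[0])
```

```text
disctop x 544.6790174858792 652.2858790789471 y 115.03933545825117 189.24869648441413
discbot x 547.3577304788423 654.2428511237564 y 131.69465641811752 205.86597817679075
tip x 596.0687995269287 625.7126687178304 y 229.9604694263037 251.0812921924207
hub x 574.8711032476832 651.5519014953527 y 247.1909567805707 302.50385513666004
bore [[613.2 274.6]]
line [606.  147.  637.1 127.9]
line [605.1 146.5 632.7 124.9]
line [604.2 146.  627.7 122.4]
```

View pics/e.png

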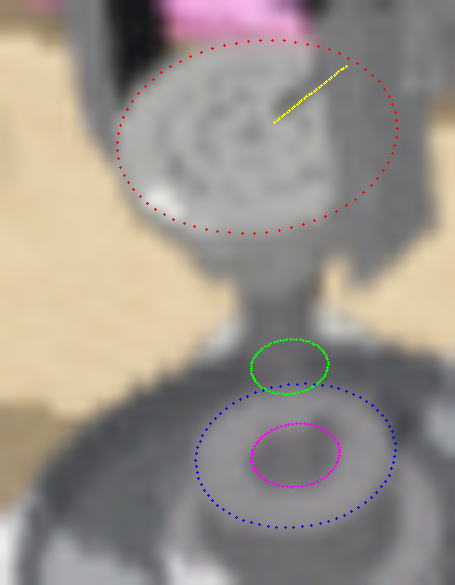

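Request:
{"api": "shift_gripper", "payload": {
  "motion": [0.0005, 0.0013, 0.005, 0, 0, 0, 0.4, 0.0005, 0.0013, 0.015, 0, 0, 0, 0.4, 0.0005, 0.0013, 0.022, 0, 0, 0, 0.4, 0.0005, 0.0013, 0.026, 0, 0, 0, 0.4, 0.0005, 0.0013, 0.030, 0, 0, 0, 0.4, 0.0005, 0.0013, 0.034, 0, 0, 0, 0.4, 0.0005, 0.0013, 0.034, 0, 0, 0, 0.4, 0.0005, 0.0013, 0.034, 0, 0, 0, 0.4]
}}

```text
t: 9.9
ee_pos: [0.511, 0.232, 0.1385]
tcp_rot: [[-0.991, 0.131, 0.0], [0.131, 0.991, 0.0], [-0.0, 0.0, -1.0]]
contact_force: [-0.5, 0.3, -1.9]
width: 0.575
finger_force: 45.0
```

Run:
```python
from st import *
st()
```

```text
t 9.90 p [0.511  0.232  0.1385] yaw 172.50 tilt 0.01,0.01 F [-0.5  0.3 -1.9] M [ 0.03 -0.02  0.03] w 0.575 ff 45.0 q [ 18.6   7.7  83.2   0.   89.1 -63.9]
```

Request:
{"api": "shift_gripper", "payload": {
  "motion": [0.0004, 0, 0.003, 0, 0, 0, 0.4, 0.0004, 0, 0.006, 0, 0, 0, 0.4, 0.0004, 0, 0.009, 0, 0, 0, 0.4, 0.0004, 0, 0.011, 0, 0, 0, 0.4, 0.0004, 0, 0.011, 0, 0, 0, 0.4, 0.0004, 0, 0.011, 0, 0, 0, 0.4]
}}

```text
t: 10.5
ee_pos: [0.5105, 0.232, 0.1274]
tcp_rot: [[-0.991, 0.131, -0.0], [0.131, 0.991, 0.0], [0.0, 0.0, -1.0]]
contact_force: [0.4, 0.3, -1.6]
width: 0.575
finger_force: 45.0
```

Run:
```python
from st import *
st()
```

```text
t 10.50 p [0.5105 0.232  0.1274] yaw 172.50 tilt -0.00,0.00 F [ 0.4  0.3 -1.6] M [ 0.06  0.01 -0.06] w 0.575 ff 45.0 q [ 18.6   8.   84.2   0.   87.9 -63.9]
```

Request:
{"api": "shift_gripper", "payload": {
  "motion": [0, 0, 0.003, 0, 0, 0, 0.4, 0, 0, 0.006, 0, 0, 0, 0.4, 0, 0, 0.009, 0, 0, 0, 0.4, 0, 0, 0.012, 0, 0, 0, 0.4, 0, 0, 0.012, 0, 0, 0, 0.4, 0, 0, 0.012, 0, 0, 0, 0.4],
  "force": 55
}}

```text
t: 11.1
ee_pos: [0.5104, 0.232, 0.1153]
tcp_rot: [[-0.991, 0.131, -0.0], [0.131, 0.991, -0.0], [0.0, -0.0, -1.0]]
contact_force: [-0.3, 0.2, -1.2]
width: 0.578
finger_force: 55.0
```

Run:
```python
from st import *
st()
```

```text
t 11.10 p [0.5104 0.232  0.1153] yaw 172.50 tilt -0.01,-0.00 F [-0.3  0.2 -1.2] M [-0.   -0.01  0.05] w 0.578 ff 55.0 q [ 18.6   8.3  85.1   0.   86.5 -63.9]
```

Request:
{"api": "shift_gripper", "payload": {
  "motion": [0, 0, 0.002, 0, 0, 0, 0.4, 0, 0, 0.004, 0, 0, 0, 0.4, 0, 0, 0.006, 0, 0, 0, 0.4, 0, 0, 0.0075, 0, 0, 0, 0.4, 0, 0, 0.0075, 0, 0, 0, 0.4, 0, 0, 0.0075, 0, 0, 0, 0.4]
}}

```text
t: 11.7
ee_pos: [0.5111, 0.2321, 0.1091]
tcp_rot: [[-0.991, 0.131, 0.002], [0.131, 0.991, 0.001], [-0.002, 0.001, -1.0]]
contact_force: [-1.2, -1.0, 4.9]
width: 0.579
finger_force: 55.0
```

Run:
```python
from st import *
st()
```

```text
t 11.70 p [0.5111 0.2321 0.1091] yaw 172.50 tilt 0.12,0.03 F [-1.2 -1.   4.9] M [-0.17  0.12  0.  ] w 0.579 ff 55.0 q [ 18.6   8.5  85.6  -0.   85.7 -63.9]
```

Request:
{"api": "shift_gripper", "payload": {
  "motion": [0, 0, 0.001, 0, 0, 0, 0.4, 0, 0, 0.002, 0, 0, 0, 0.4, 0, 0, 0.003, 0, 0, 0, 0.4, 0, 0, 0.003, 0, 0, 0, 0.4, 0, 0, 0.003, 0, 0, 0, 0.4]
}}

```text
t: 12.2
ee_pos: [0.5113, 0.2321, 0.1078]
tcp_rot: [[-0.991, 0.131, 0.003], [0.131, 0.991, 0.001], [-0.003, 0.001, -1.0]]
contact_force: [-2.5, -1.7, 11.0]
width: 0.576
finger_force: 55.0
```

Run:
```python
from st import *
st()
```

```text
t 12.20 p [0.5113 0.2321 0.1078] yaw 172.50 tilt 0.18,0.04 F [-2.5 -1.7 11. ] M [-0.29  0.49 -0.05] w 0.576 ff 55.0 q [ 18.6   8.6  85.8  -0.   85.5 -63.9]
```

Request:
{"api": "shift_gripper", "payload": {
  "motion": [0, 0, 0.001, 0, 0, 0, 0.4, 0, 0, 0.002, 0, 0, 0, 0.4, 0, 0, 0.002, 0, 0, 0, 0.4, 0, 0, 0.002, 0, 0, 0, 0.4, 0, 0, 0.002, 0, 0, 0, 0.4]
}}

```text
t: 12.7
ee_pos: [0.5114, 0.2321, 0.1077]
tcp_rot: [[-0.991, 0.131, 0.004], [0.131, 0.991, 0.001], [-0.004, 0.001, -1.0]]
contact_force: [-5.7, -2.1, 17.8]
width: 0.575
finger_force: 55.0
```

Run:
```python
from st import *
import cv2
s=st();c=vision.camera("scene")["frame"][:,:,::-1];cv2.imwrite("pics/scene4.png",c)
cv2.imwrite("pics/f.png",cv2.resize(c[140:220,205:295],None,fx=7,fy=7,interpolation=cv2.INTER_CUBIC))
```

```text
t 12.70 p [0.5114 0.2321 0.1077] yaw 172.50 tilt 0.24,0.05 F [-5.7 -2.1 17.8] M [-0.51  1.03 -0.02] w 0.575 ff 55.0 q [ 18.6   8.5  85.8  -0.   85.4 -63.8]
```

View pics/f.png

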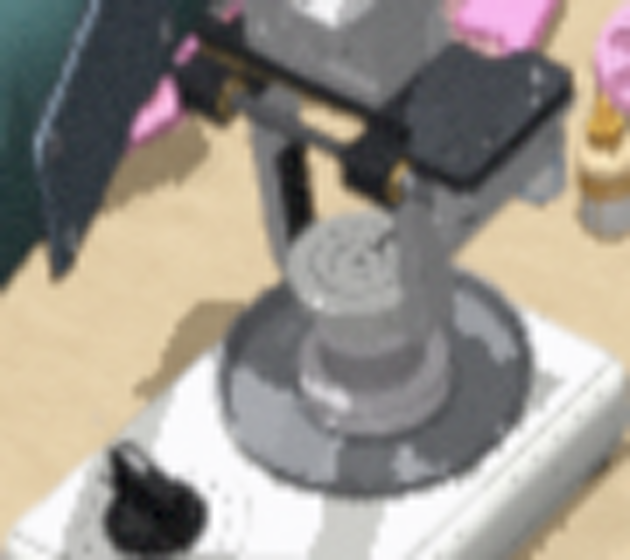

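The head is down on the hub with the collar hidden behind the disc. The stop is hard at TCP 0.1077 m, which is where it should be, and the knob still points at its mark.

```bash
python3 -c "
from plant import arm, vision, workorder
print(workorder.close_job())"
```

```text
the job is handed in; nothing more can be done
None
```

I handed the job in at about 13 s; no verdict came back. By my measurements the knob is within about 2° of the long mark. The small head is keyed into the hub and seated against a hard stop at the expected height, still gripped at 55 N and pressed down with about 18 N.

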